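# Pack the sketching tray by colour

### The job

Pack the wooden tray for sketching: lay the paint tube with the red band, the one with the blue band, the one with the blue-black band, and the green marker pen each lengthwise in the bay whose floor has its colour (the blue-black tube goes in the black bay), flat on the floor near the middle of the bay. Leave the plain tube without a band and the green pencil lying where they are.

Things in the scene. Friction and masses are not known exactly. Their poses are not given: they have to be found in the camera images.
- red_tube_mid (a point): Paint tube lying flat, off-white with a red band and a black cap; 125 mm long, 34 mm wide at the flat crimped tail, 23 mm high, about 55 g. This point is its centre, half-way up; y runs along the tube towards the cap, x across it, z is up. From here to 25 mm towards the cap it is 27 to 24 mm wide with nearly parallel sides, widest 6 to 9 mm above the table: grip it there, low, with the fingertips close to the table.
- blue_tube_mid (a point): Paint tube lying flat, off-white with a mid-blue band and a white cap; 101 mm long, 29 mm wide at the flat crimped tail, 19 mm high, about 55 g. This point is its centre, half-way up; y runs along the tube towards the cap, x across it, z is up. From here to 25 mm towards the cap it is 23 to 20 mm wide with nearly parallel sides, widest 6 to 9 mm above the table: grip it there, low, with the fingertips close to the table.
- black_tube_mid (a point): Paint tube lying flat, off-white with a blue-black (nearly black) band and a black cap; 109 mm long, 31 mm wide at the flat crimped tail, 20 mm high, about 55 g. This point is its centre, half-way up; y runs along the tube towards the cap, x across it, z is up. From here to 25 mm towards the cap it is 24 to 21 mm wide with nearly parallel sides, widest 6 to 9 mm above the table: grip it there, low, with the fingertips close to the table.
- green_marker_mid (a point): Marker pen lying on the table, white barrel with a green cap, 135 mm long and 16 mm thick, about 20 g. This point is its centre, half-way up; its y axis runs along the pen, z is up.
- plain_tube_mid (a point): Look-alike that stays: paint tube, off-white with no coloured band and a white cap, 117 mm long, 33 mm wide, 21 mm high. This point is its centre, half-way up; y runs along it towards the cap.
- green_pencil_mid (a point): Look-alike that stays: thin dark-green wooden pencil, 123 mm long, 7 mm thick. This point is its centre, half-way up; y runs along it.
- red_bay: Bay with the red floor, one of four parallel bays in a fixed wooden tray, in any order, 72 mm from middle to middle. Each is 160 mm long (x), 66 mm wide (y), open above; z is up. Origin: middle of the bay, 3 mm below the floor's face, which is 8 mm above the table. The 6 mm strips between bays and at the row's ends stand 5 mm above the floor, the rims at the bays' short ends 10 mm.
- blue_bay: Bay with the blue floor, one of four parallel bays in a fixed wooden tray, in any order, 72 mm from middle to middle. Each is 160 mm long (x), 66 mm wide (y), open above; z is up. Origin: middle of the bay, 3 mm below the floor's face, which is 8 mm above the table. The 6 mm strips between bays and at the row's ends stand 5 mm above the floor, the rims at the bays' short ends 10 mm.
- black_bay: Bay with the black floor, one of four parallel bays in a fixed wooden tray, in any order, 72 mm from middle to middle. Each is 160 mm long (x), 66 mm wide (y), open above; z is up. Origin: middle of the bay, 3 mm below the floor's face, which is 8 mm above the table. The 6 mm strips between bays and at the row's ends stand 5 mm above the floor, the rims at the bays' short ends 10 mm.
- green_bay: Bay with the green floor, one of four parallel bays in a fixed wooden tray, in any order, 72 mm from middle to middle. Each is 160 mm long (x), 66 mm wide (y), open above; z is up. Origin: middle of the bay, 3 mm below the floor's face, which is 8 mm above the table. The 6 mm strips between bays and at the row's ends stand 5 mm above the floor, the rims at the bays' short ends 10 mm.
Things that resemble listed ones, but are neither listed nor needed, are in the scene too. What is shaped like the part that bears red_tube_mid but turquoise is not meant.

How it is judged (in metres and radians):
At the end, for the whole second after the job is handed in: Each banded tube and the marker rests flat (within 5 mm) on the floor of its colour's bay, centre within 30 mm of the bay's middle lengthwise and 20 mm across (marker 27 mm), lengthwise within 0.35 rad. Plain tube and green pencil are within 25 mm of their start (x of red_tube_mid in the frame of red_bay between -0.03 and 0.03 m and y of red_tube_mid in the frame of red_bay between -0.02 and 0.02 m and z of red_tube_mid in the frame of red_bay below 0.0195 m and angle between the y axis of red_tube_mid and the x axis of red_bay, either way round below 0.35 rad and linear speed of each of red_tube, blue_tube, black_tube, green_marker below 0.02 m/s and x of blue_tube_mid in the frame of blue_bay between -0.03 and 0.03 m and y of blue_tube_mid in the frame of blue_bay between -0.02 and 0.02 m and z of blue_tube_mid in the frame of blue_bay below 0.0175 m and angle between the y axis of blue_tube_mid and the x axis of blue_bay, either way round below 0.35 rad and x of black_tube_mid in the frame of black_bay between -0.03 and 0.03 m and y of black_tube_mid in the frame of black_bay between -0.02 and 0.02 m and z of black_tube_mid in the frame of black_bay below 0.018 m and angle between the y axis of black_tube_mid and the x axis of black_bay, either way round below 0.35 rad and x of green_marker_mid in the frame of green_bay between -0.03 and 0.03 m and y of green_marker_mid in the frame of green_bay between -0.027 and 0.027 m and z of green_marker_mid in the frame of green_bay below 0.016 m and angle between the y axis of green_marker_mid and the x axis of green_bay, either way round below 0.35 rad and distance of each of plain_tube_mid, green_pencil_mid from where it was at the start of the episode below 0.025 m); the robot touches nothing.
It fails at once if the plain tube or the green pencil is moved from its place (more than 25 mm) (distance of any of plain_tube_mid, green_pencil_mid from where it was at the start of the episode above 0.025 m).
It also fails if it takes over 102 s, if anything falls off the work surface, if the arm or the gripper's body presses on something with over 40 N, if the wrist force passes 120 N, or if a joint passes its speed limit or range.

### The arm

A 6-joint arm with a two-finger parallel gripper is mounted at the origin on a cart in front of the work surface, level with it; the furniture and walls round the work are solid. World frame = base frame: x ahead of the robot, y to its left, z up, the work surface at z = 0. Lengths are in m, angles in degrees, forces in N, time in s.
With the tool pointing down it reaches from about 0.25 to 0.775 m from the base axis. Payload 8.9 kg.
Tool frame: the origin (TCP) lies at the very end of the fingers, on their centre line; the grasp point (between the pads) lies 19 mm behind it; x points along the fingers, y is the direction in which the jaws open and shut, and the axes are right-handed (so a half turn about x gives the same grasp; the last joint's range is limited). The gripper opens to 85 mm and grips with 20 to 120 N. Pads are 22 mm wide; open, the fingers measure 114 mm over their backs; the gripper's body (76 mm by 85 mm) begins 54 mm behind the grasp point. The pads swing forward as they close: fully open they stand 13 mm farther back than shut.
Start: joints at [-81.205, 16.656, -8.789, 64.555, 0, 82.019], TCP at [0.152, -0.503, 0.231] pointing down, gripper open.
Joint ranges: [-144.48, 144.48], [-52.06, 99.96], [-74.48, 78.29], [-112.23, 115.85], [-86.99, 84.42], [-180, 180]. Speed limits (degrees/s): [127.2, 127.2, 159.86, 180, 180, 180].

### API

Orientations are given as a 3x3 rotation matrix whose columns are the frame's x, y, z axes.
In Python, from station import manip, grab_frame, camera_params gives the robot as it stands. The module is installed in compiled form; this text tells all that it offers.
- The arm moves only by the tool drive_tool, never from a script. Its argument "rows" is text: rows parted by semicolons, each of 5 numbers parted by spaces: the shift along the tool's x, y, z in mm, then the turn about the tool's x in rad, then the opening, from 0 (shut) to 1 (fully open). A call has 1 to 8 rows; each row shifts and turns the commanded pose from where the row before left it, along the tool's axes as they then stand; what a row does not reach is not made up. A row lasts 1/12 s, in which the tool goes at most 41.7 mm and 7.16 degrees, less where a joint would pass 70% of its speed; a pose out of reach is approached as far as the arm can. A call is refused whole if a number of a shift passes 41.7 or a number of a turn 0.125, either way. A call with a gripper value outside its range is refused whole. The fingers move at their own pace and stop on an object; "grip_force" is the grip in N (left out, the last holds). Time passes only in rows, so rows that do not move let the fingers close. It gives the time, the measured TCP pose, the force and the opening at its end, in the units of the state.
- manip.get_obs(): the state, without advancing time (a new reading comes with each control period).
- grab_frame(name): name is "scene" or "top" or "wrist"; returns the picture (480x640x3 uint8, red, green, blue); there is no depth.
- camera_params(name): a dict with "mtx" (3x3 intrinsics, pixels), "R" (3x3) and "t" (3): a world point X has camera coordinates R X + t; the wrist camera has in their place "hand_eye" (4x4, takes a point from camera to tool coordinates, whose origin is the TCP and whose axes are the tool frame's). Camera axes: x right, y down, z forward; pixel columns grow to the right and rows downward; lengths in m; the calibration is good to about 2 mm. A picture is of the moment at which its call begins: read the wrist's pose just before it. camera_params takes no time and is no camera call.
- manip.finish_job(): hands the job in, once; it reports no verdict.
The state is a dict: "t": time; "qpos": joint angles; "qvel": joint speeds; "joint_efforts": joint torques, N m; "tool_pos": TCP position; "ee_rot": TCP orientation; "wrist_force": force on the tool from outside, world axes, zero at the start; "wrist_torque": the same for the moment, N m; "finger_gap": finger opening in m.
Only numpy, scipy, OpenCV 4.12 (cv2) and the standard library are available. Lean on these libraries where they do the work, as an engineer would, in place of code of your own. Each camera call takes 0.05 s, during which the arm holds its last target.

## Working session

There is one attempt and no reset: what is moved stays moved. The work goes in short steps, Python scripts to look and compute and a tool call to move; the robot and the scene stay as the last step left them, time stands still between calls to the robot, and variables do not carry over. Pictures are saved under pics/ and viewed, and the job is handed in when it is done.

Besides the shell and the picture viewer there is one more tool, called after "Emit:" in YAML: its name, and indented under it one key for each argument. drive_tool: Moves the arm, as the interface text tells. Its arguments: {"type":"object","properties":{"rows":{"type":"string"},"grip_force":{"type":"number"}},"required":["rows"]}

```bash
mkdir -p pics
python3 - <<'E'
from station import manip, grab_frame, camera_params
import cv2, numpy as np
np.set_printoptions(precision=4,suppress=True)
o=manip.get_obs()
for k,v in o.items(): print(k,np.array(v))
for n in ("top","scene","wrist"):
    im=grab_frame(n); cv2.imwrite(f"pics/{n}0.png",im[:,:,::-1]); print(n,camera_params(n))
E
```

```text
t 0.0
qpos [-81.2052  16.6869  -8.8291  64.5557  -0.0022  82.0183]
qvel [-0.0312  0.0168 -0.1113 -0.103   0.1099  0.0266]
joint_efforts [  0.0003 -53.7139  33.1374   0.0158  -0.0001  -0.    ]
tool_pos [ 0.1515 -0.5022  0.2308]
ee_rot [[-0.0002  0.2886 -0.9574]
 [ 0.0012 -0.9574 -0.2886]
 [-1.     -0.0012 -0.0001]]
wrist_force [-1.0789 -1.0124  0.0219]
wrist_torque [ 0.0302  0.0053 -0.0096]
finger_gap 0.0852944856827695
top {'mtx': array([[545.0187,   0.    , 325.1454],
       [  0.    , 545.0187, 243.953 ],
       [  0.    ,   0.    ,   1.    ]]), 'R': array([[ 0.0182, -0.9998, -0.0063],
       [-0.9907, -0.0172, -0.1347],
       [ 0.1346,  0.0087, -0.9909]]), 't': array([0.0428, 0.6061, 1.1817])}
scene {'mtx': array([[524.5591,   0.    , 323.6505],
       [  0.    , 524.5591, 244.386 ],
       [  0.    ,   0.    ,   1.    ]]), 'R': array([[-0.8314, -0.5555,  0.014 ],
       [-0.2697,  0.3815, -0.8842],
       [ 0.4858, -0.7389, -0.467 ]]), 't': array([0.5506, 0.1833, 0.8549])}
wrist {'mtx': array([[336.1202,   0.    , 323.5976],
       [  0.    , 336.1202, 236.8176],
       [  0.    ,   0.    ,   1.    ]]), 'hand_eye': array([[-0.0001, -0.2739,  0.9618, -0.1427],
       [ 1.    ,  0.0006,  0.0003,  0.0011],
       [-0.0007,  0.9618,  0.2739, -0.0699],
       [ 0.    ,  0.    ,  0.    ,  1.    ]])}
```

View pics/top0.png

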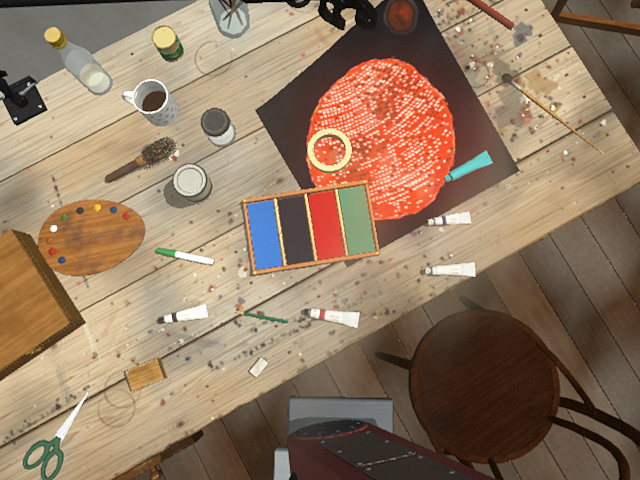

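View pics/scene0.png

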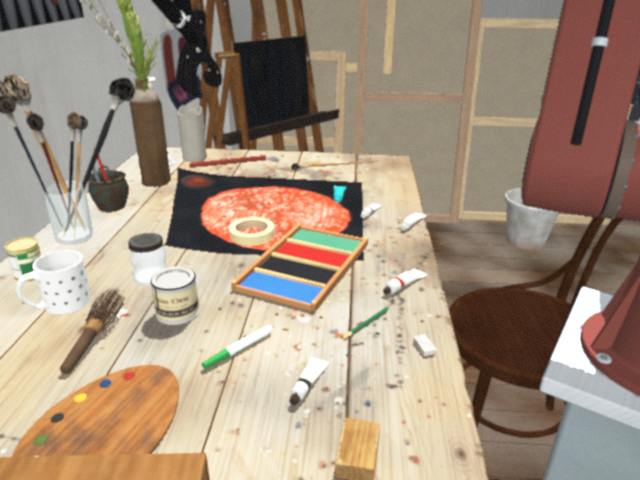

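View pics/wrist0.png

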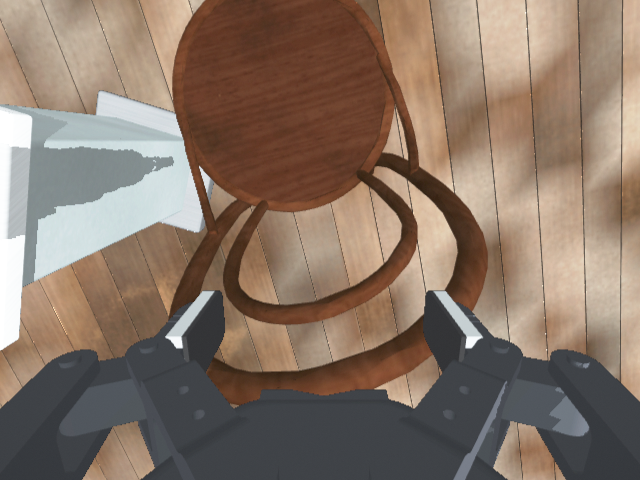

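The top view shows the tray at about (311,228), with floors blue, black, red and green from left to right. There are four off-white tubes near (184,314), (332,318), (450,219) and (450,270), a turquoise one at (470,166), a green marker at (184,256) and a pencil at (265,317). I'll enlarge these to tell the bands apart.

Run:
```python
import cv2, numpy as np
im=cv2.imread("pics/top0.png")
a=im[195:340,140:400]; cv2.imwrite("pics/cropA.png",cv2.resize(a,None,fx=3,fy=3,interpolation=cv2.INTER_CUBIC))
cs=[im[y-28:y+28,x-45:x+45] for x,y in((184,314),(332,318),(450,219),(450,270))]
cs=[cv2.resize(c,None,fx=4.2,fy=4.2,interpolation=cv2.INTER_CUBIC) for c in cs]
cv2.imwrite("pics/cropB.png",np.vstack([np.hstack(cs[:2]),np.hstack(cs[2:])]))
```

```text
(no output)
```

View pics/cropB.png

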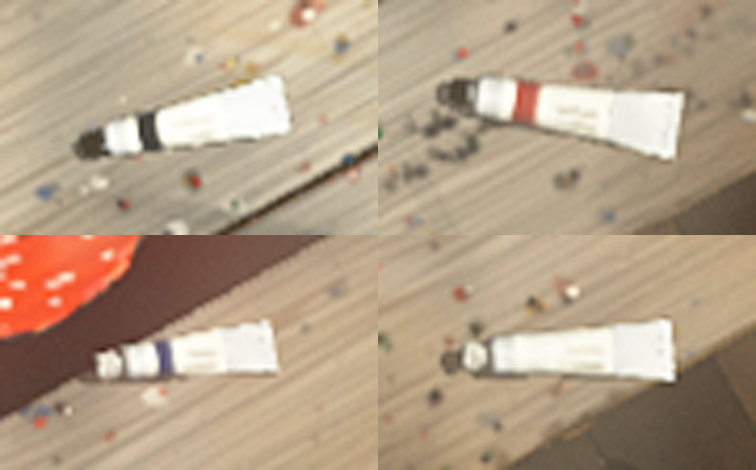

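View pics/cropA.png

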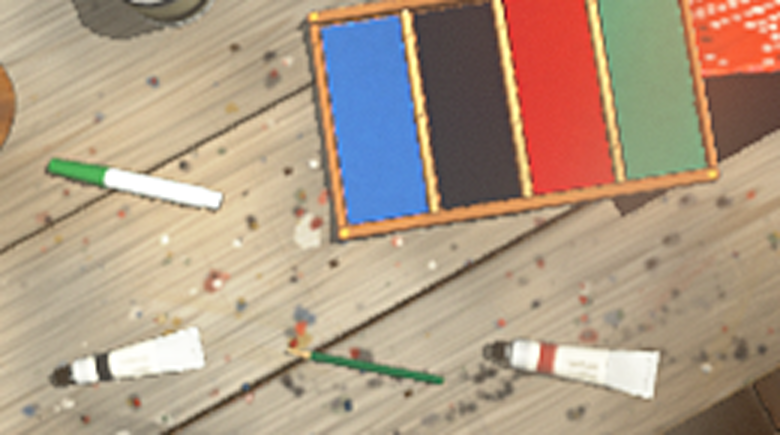

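Matches, with the pixels in the top view:
- **(184,314):** black band and black cap, so this is black_tube.
- **(332,318):** red band and black cap, so this is red_tube.
- **(450,219):** mid-blue band and white cap, so this is blue_tube.
- **(450,270):** no band and a white cap, so this is the plain tube, which stays.
- **(470,166):** turquoise, so it is a decoy.
- **(184,256):** thick, white with a green cap, so this is the marker.
- **(265,317):** thin and dark green, so this is the pencil, which stays.

Next I'll measure them.

```bash
cat > h.py <<'E'
import cv2, numpy as np
np.set_printoptions(precision=4,suppress=True)
from station import manip, grab_frame, camera_params
def cam(n,obs=None):
    p=camera_params(n)
    if n=="wrist":
        T=np.eye(4);T[:3,:3]=np.array(obs["ee_rot"]);T[:3,3]=obs["tool_pos"]
        W=T@p["hand_eye"]; R=W[:3,:3].T; return p["mtx"],R,-R@W[:3,3]
    return p["mtx"],p["R"],p["t"]
def ray(c,uv,z):
    K,R,t=c; C=-R.T@t
    uv=np.atleast_2d(np.array(uv,float))
    d=(R.T@np.linalg.inv(K)@np.c_[uv,np.ones(len(uv))].T).T
    return C+d*((z-C[2])/d[:,2])[:,None]
def proj(c,X):
    K,R,t=c; p=(K@(R@np.atleast_2d(X).T+t[:,None])).T; return p[:,:2]/p[:,2:]
E
python3 - <<'E'
from h import *
im=cv2.imread("pics/top0.png"); hsv=cv2.cvtColor(im,cv2.COLOR_BGR2HSV); c=cam("top")
# bays
for n,(u,v) in dict(blue=(266,235),black=(294,230),red=(326,226),green=(356,220)).items():
    lab=cv2.cvtColor(im,cv2.COLOR_BGR2LAB).astype(int); d=np.abs(lab-lab[v,u]).sum(2)
    m=((d<45)).astype(np.uint8); 
    m=cv2.morphologyEx(m,cv2.MORPH_OPEN,np.ones((3,3)))
    _,L=cv2.connectedComponents(m); cn=cv2.findContours((L==L[v,u]).astype(np.uint8),0,2)[0][0]
    P=ray(c,cn[:,0],0.008)[:,:2].astype(np.float32); r=cv2.minAreaRect(P*1000); b=cv2.boxPoints(r)
    e=b[1]-b[0],b[2]-b[1]; L_=max(e,key=np.linalg.norm)
    print(n,"bay",np.array(r[0]),np.array(r[1]),"long dir deg",np.degrees(np.arctan2(L_[1],L_[0])))
# objects: white mask
S,V=hsv[...,1],hsv[...,2]
for n,(u,v,z) in dict(black=(190,314,.01),red=(342,318,.011),blue=(458,219,.0095),plain=(460,270,.0105),marker=(200,258,.008)).items():
    m=((S<62)&(V>165)).astype(np.uint8); w=np.zeros_like(m); w[v-30:v+30,u-45:u+45]=1
    _,L=cv2.connectedComponents(cv2.morphologyEx(m&w,cv2.MORPH_CLOSE,np.ones((5,5))))
    l=L[v,u]; cn=max(cv2.findContours((L==l).astype(np.uint8),0,2)[0],key=len)
    P=(ray(c,cn[:,0],z)[:,:2]*1000).astype(np.float32); r=cv2.minAreaRect(P)
    vx,vy,x0,y0=cv2.fitLine(P,cv2.DIST_L2,0,.01,.01).ravel()
    print(n,l,np.array(r[0]),np.array(r[1]),"axis",np.degrees(np.arctan2(vy,vx)),cn[:,0].min(0),cn[:,0].max(0))
# hand-read ends from enlarged crop
for n,(a,b,z) in dict(black=((156.9,321),(206.9,310.5),.01),red=((301.3,311.9),(359.6,319.8),.0115),blue=((427.6,222),(470.5,217.5),.0095),marker=((155.5,250.5),(213.5,262),.008),pencil=((236,312),(287.5,321.5),.0035)).items():
    A,B=ray(c,[a,b],z)[:,:2]*1000; print(n,"cap",A,"tail",B,"mid",(A+B)/2,"len",np.linalg.norm(A-B),"ang",np.degrees(np.arctan2(*(A-B)[::-1])))
E
```

```text
blue bay [630.0902 194.8317] [156.4751  62.1233] long dir deg 10.116345
black bay [644.011  124.7071] [158.4575  63.0771] long dir deg 10.129961
red bay [656.2063  53.624 ] [155.7653  62.152 ] long dir deg 9.810064
green bay [667.7009 -17.8404] [157.251   61.2725] long dir deg 10.112397
black 1 [445.6607 359.0049] [132.6779 206.3867] axis -63.541725 [145 284] [234 343]
red 1 [442.3809  44.5051] [132.079  140.5418] axis -49.491714 [297 288] [359 347]
blue 6 [ 648.0509 -215.0118] [ 86.4482 135.1678] axis -67.26627 [413 211] [471 248]
plain 1 [ 583.342  -225.2703] [148.0605  80.193 ] axis 70.68457 [415 240] [479 276]
marker 8 [572.8507 354.2121] [94.5996 16.5315] axis 80.286285 [174 251] [214 264]
black cap [427.0034 431.1796] tail [452.6182 319.0456] mid [439.8108 375.1126] len 115.02239010298085 ang 102.86728617623069
red cap [453.3314 104.8773] tail [438.0394 -27.0316] mid [445.6854  38.9229] len 132.79224774614747 ang 83.38731144361958
blue cap [ 664.8659 -182.1202] tail [ 677.1254 -281.3174] mid [ 670.9957 -231.7188] len 99.95188741921226 ang 97.04529785145463
marker cap [587.7377 444.6706] tail [563.4623 309.5554] mid [575.6   377.113] len 137.2786778009177 ang 79.81466152996875
pencil cap [450.493  253.9849] tail [431.2208 136.0923] mid [440.8569 195.0386] len 119.45748255853897 ang 80.715878407255
```

The bays agree with each other: spacing about 72 mm, long axis at about 10°, length and width near 160 × 66 mm. The hand-read tube lengths are within about 8 mm of the given ones, good enough for hovering. I'll go to the blue tube first and refine with the wrist camera.

Emit:
drive_tool:
  rows: "0 -7 -32 0 0.7;0 -7 -32 0 0.7;0 -7 -32 0 0.7;0 -7 -32 0 0.7;0 -7 -32 0 0.7;0 -7 -32 0 0.7;0 -7 -32 0 0.7;0 -7 -32 0 0.7"
  grip_force: 30

```text
t: 0.82
tool_pos: [0.3817, -0.374, 0.2312]
ee_rot: [[-0.0, 0.289, -0.957], [0.0, -0.957, -0.289], [-1.0, -0.0, 0.0]]
wrist_force: [-0.7, -1.3, -0.3]
finger_gap: 0.0597
```

Emit:
drive_tool:
  rows: "0 -7 -32 0 0.7;0 -7 -32 0 0.7;0 -7 -32 0 0.7;0 -7 -32 0 0.7;0 -7 -32 0 0.7;0 -7 -32 0 0.7;0 -7 -32 0 0.7;0 -7 -32 0 0.7"

```text
t: 1.48
tool_pos: [0.6106, -0.2465, 0.231]
ee_rot: [[-0.0, 0.289, -0.957], [0.0, -0.957, -0.289], [-1.0, -0.0, 0.0]]
wrist_force: [0.6, -0.5, 0.7]
finger_gap: 0.0598
```

Emit:
drive_tool:
  rows: "0 -7 -32 0 0.7;0 -7 -32 0 0.7;7 0 0 -0.1 0.7;7 0 0 -0.1 0.7;7 0 0 -0.1 0.7;7 0 0 -0.1 0.7;7 0 0 -0.1 0.7;7 0 0 -0.1 0.7"

```text
t: 2.15
tool_pos: [0.6665, -0.2156, 0.1884]
ee_rot: [[-0.001, 0.782, -0.623], [0.0, -0.623, -0.782], [-1.0, -0.001, 0.0]]
wrist_force: [-0.1, -0.5, -1.3]
finger_gap: 0.0594
```

Emit:
drive_tool:
  rows: "5 0 0 -0.1 0.7;5 0 0 -0.1 0.7;5 0 0 -0.1 0.7;5 0 0 -0.1 0.7;5 0 0 -0.1 0.7;5 0 0 -0.1 0.7;5 0 0 -0.1 0.7;5 0 0 -0.1 0.7"

```text
t: 2.82
tool_pos: [0.6664, -0.2157, 0.1486]
ee_rot: [[-0.001, 0.992, 0.127], [0.0, 0.127, -0.992], [-1.0, -0.001, -0.0]]
wrist_force: [-0.6, 0.1, 0.5]
finger_gap: 0.0604
```

```bash
cat > look.py <<'E'
import sys; from h import *
n=sys.argv[1]; o=manip.get_obs(); im=grab_frame("wrist")[:,:,::-1].copy(); cv2.imwrite(f"pics/{n}.png",im)
np.savez(f"pics/{n}.npz",R=np.array(o["ee_rot"]),p=np.array(o["tool_pos"]))
E
python3 look.py w_blue
```

```text
(no output)
```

View pics/w_blue.png

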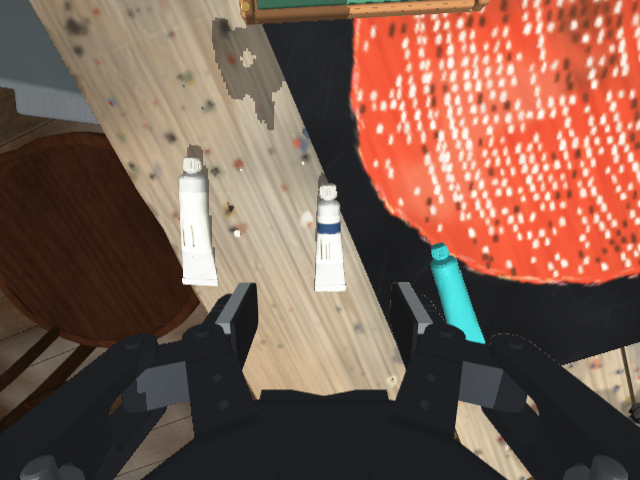

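The wrist view shows the blue-banded tube, cap tip at (328,185) and tail at about (330,291). The plain tube is to its left at (195,225) and the turquoise one to its right.

```bash
cat > meas.py <<'E'
# meas.py name capu capv tailu tailv z  -> mid and axis; white mask check; tool move to grip point
import sys; from h import *
n=sys.argv[1]; a=[float(x) for x in sys.argv[2:7]]; off=float(sys.argv[7]) if len(sys.argv)>7 else 12
d=np.load(f"pics/{n}.npz"); c=cam("wrist",dict(ee_rot=d["R"],tool_pos=d["p"]))
A,B=ray(c,[a[:2],a[2:4]],a[4]); u=(A-B)[:2]; L=np.linalg.norm(u); u/=L; M=(A+B)[:2]/2
im=cv2.imread(f"pics/{n}.png"); hsv=cv2.cvtColor(im,cv2.COLOR_BGR2HSV)
ang=np.degrees(np.arctan2(u[1],u[0]))
m=((hsv[...,1]<45)&(hsv[...,2]>170)).astype(np.uint8)
q=np.zeros_like(m); P=(M+off*0); 
k=cv2.line(q.copy(),tuple(int(round(v)) for v in a[:2]),tuple(int(round(v)) for v in a[2:4]),1,44)
ys,xs=np.nonzero(m&k); W=ray(c,np.c_[xs,ys],a[4])[:,:2]
s=(W-M)@u; t=(W-M)@np.array([-u[1],u[0]])
print("mid",M*1000,"len",L*1000,"axis",ang)
for lo in range(-60,60,15):
    g=(s*1000>lo)&(s*1000<lo+15)
    if g.sum()>20: print("  s",lo,"t mid/width",(np.percentile(t[g],1)+np.percentile(t[g],99))*500,(np.percentile(t[g],99)-np.percentile(t[g],1))*1000)
G=M+u*off/1000; o=manip.get_obs(); R=np.array(o["ee_rot"]); p=np.array(o["tool_pos"])
dl=R.T@np.r_[G-p[:2],0]*1000; yaw=np.degrees(np.arctan2(R[1,1],R[0,1]))
turn=((yaw-(ang-90)+90)%180)-90
print("grip",G*1000,"tool y,z shift mm",dl[1:],"turn rad",np.radians(turn),"z now",p[2]*1000)
E
python3 meas.py w_blue 328 185 330 291 0.0095
```

```text
mid [ 673.5979 -229.8784] len 96.41052533275015 axis 98.59986491654847
  s -60 t mid/width -0.02018579221964214 27.36097202952154
  s -45 t mid/width 0.29956065528884657 26.348355642125945
  s -30 t mid/width -1.0331079944238395 26.307859548325276
  s -15 t mid/width -1.6423904229090953 35.0732396611033
  s 0 t mid/width 0.7518728632523002 36.54829140438243
  s 15 t mid/width 3.5759033965827327 30.06666738361593
  s 30 t mid/width 5.433483776487823 24.758316347248112
  s 45 t mid/width 6.320468178010434 24.286912447579144
grip [ 671.8035 -218.0134] tool y,z shift mm [5.453  3.3127] turn rad -0.016189339244111058 z now 147.47874595288283
```

Emit:
drive_tool:
  rows: "0 5 3 -0.015 0.6;34 0 0 0 0.6;34 0 0 0 0.6;34 0 0 0 0.6;25 0 0 0 0.6;12 0 0 0 0.6;5 0 0 0 0.6;0 0 0 0 0.6"

```text
t: 3.53
tool_pos: [0.672, -0.2182, 0.0049]
ee_rot: [[-0.001, 0.991, 0.135], [0.0, 0.135, -0.991], [-1.0, -0.001, -0.0]]
wrist_force: [-0.7, 0.7, -0.6]
finger_gap: 0.051
```

```bash
python3 look.py w_blue2
```

```text
(no output)
```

View pics/w_blue2.png

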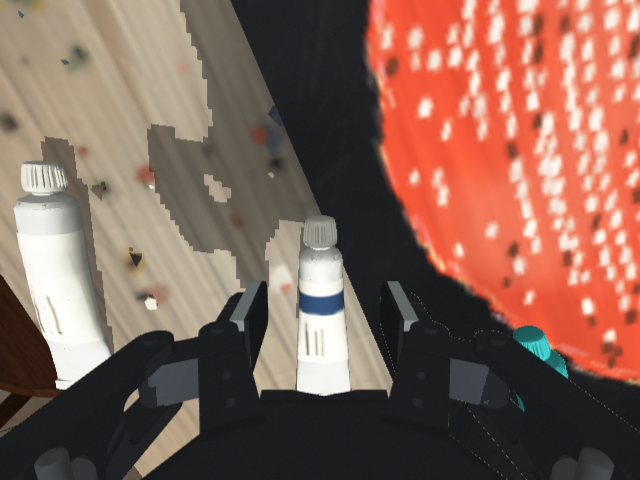

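The blue tube (320,310) sits centred between the fingers at (250,310) and (398,310). I'll go down a little and close.

Emit:
drive_tool:
  rows: "2 0 0 0 0.4;0 0 0 0 0.1;0 0 0 0 0;0 0 0 0 0;0 0 0 0 0;0 0 0 0 0;0 0 0 0 0"
  grip_force: 35

```text
t: 4.17
tool_pos: [0.673, -0.2186, 0.005]
ee_rot: [[0.002, 0.991, 0.136], [-0.001, 0.136, -0.991], [-1.0, 0.002, 0.001]]
wrist_force: [0.6, 0.7, 6.8]
finger_gap: 0.0201
```

Emit:
drive_tool:
  rows: "-5 0 0 0 0;-10 0 0 0 0;-25 0 0 0 0;-30 0 0 0 0;0 0 0 0 0"

```text
t: 4.58
tool_pos: [0.6752, -0.2195, 0.0803]
ee_rot: [[0.008, 0.991, 0.137], [-0.004, 0.137, -0.991], [-1.0, 0.007, 0.005]]
wrist_force: [1.7, -0.7, -0.1]
finger_gap: 0.0201
```

```bash
python3 look.py w_blue3
```

```text
(no output)
```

View pics/w_blue3.png

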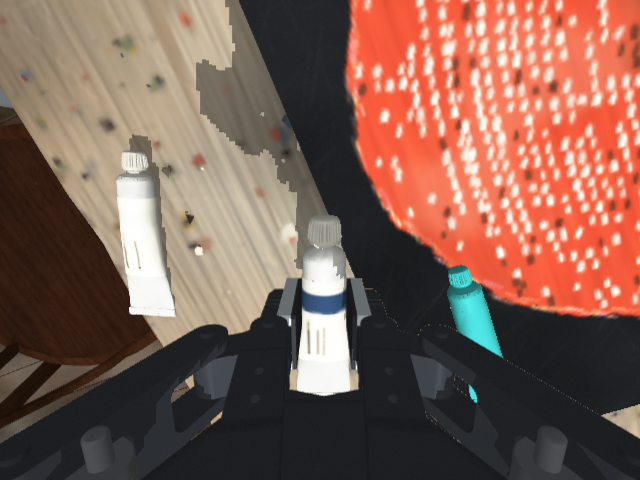

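Held, with a gap of 20.1 mm, which matches the expected 20–23 mm. Next is the move to the blue bay: TCP target (618,193), with the tool turned by −1.61 rad.

Emit:
drive_tool:
  rows: "0 0 -35 0 0;0 0 -35 0 0;0 0 -35 0 0;0 0 -35 0 0;0 0 -35 0 0;0 0 -35 0 0;0 0 -35 0 0;0 0 -35 0 0"

```text
t: 5.3
tool_pos: [0.6329, 0.0609, 0.0732]
ee_rot: [[-0.001, 0.991, 0.136], [0.0, 0.136, -0.991], [-1.0, -0.001, -0.0]]
wrist_force: [0.1, -0.1, -0.8]
finger_gap: 0.0196
```

Emit:
drive_tool:
  rows: "0 0 -35 0 0;0 0 -35 0 0;0 0 -35 0 0;0 0 -32 0 0;0 0 0 -0.12 0;0 0 0 -0.12 0;0 0 0 -0.12 0;0 0 0 -0.12 0"

```text
t: 5.97
tool_pos: [0.6145, 0.1953, 0.0731]
ee_rot: [[-0.001, 0.812, 0.584], [-0.0, 0.584, -0.812], [-1.0, -0.001, -0.0]]
wrist_force: [0.1, 1.0, -0.1]
finger_gap: 0.0201
```

Emit:
drive_tool:
  rows: "0 0 0 -0.12 0;0 0 0 -0.12 0;0 0 0 -0.12 0;0 0 0 -0.12 0;0 0 0 -0.12 0;0 0 0 -0.12 0;0 0 0 -0.12 0;0 0 0 -0.12 0"

```text
t: 6.63
tool_pos: [0.6146, 0.1949, 0.073]
ee_rot: [[-0.001, -0.012, 1.0], [-0.0, 1.0, 0.012], [-1.0, -0.0, -0.001]]
wrist_force: [0.4, -0.5, -1.2]
finger_gap: 0.0199
```

Emit:
drive_tool:
  rows: "0 0 0 -0.12 0;0 0 0 -0.05 0;0 0 0 0 0"

```text
t: 6.88
tool_pos: [0.6146, 0.1949, 0.0731]
ee_rot: [[-0.001, -0.178, 0.984], [-0.0, 0.984, 0.178], [-1.0, -0.0, -0.001]]
wrist_force: [0.0, 0.5, -1.4]
finger_gap: 0.0202
```

```bash
python3 look.py w_blue4; python3 -c "
from h import *
im=grab_frame('top')[:,:,::-1]; cv2.imwrite('pics/top1.png',im)
c=cam('top'); print(proj(c,[[.63,.195,.008]]))"
```

```text
[[264.2608 234.2275]]
```

View pics/w_blue4.png

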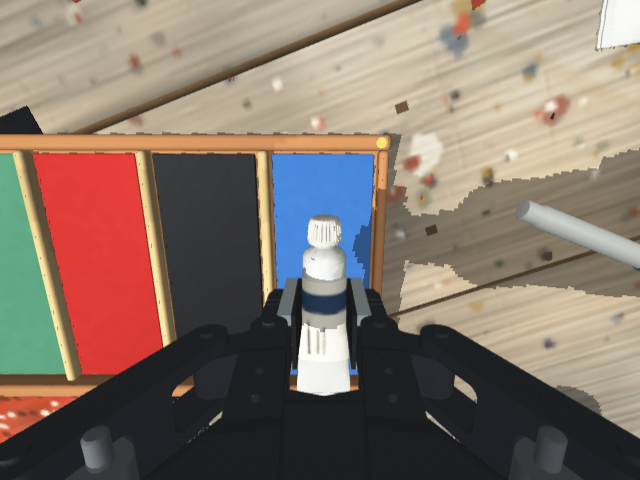

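The blue tube hangs over the blue bay (u 272–372), centred near u 322. I'll lower it by 59 mm, to TCP z of about 14 mm, and release with a small opening.

Emit:
drive_tool:
  rows: "20 0 0 0 0;22 0 0 0 0;11 0 0 0 0;6 0 0 0 0;0 0 0 0 0;0 0 0 0 0.2;0 0 0 0 0.35;0 0 0 0 0.35"

```text
t: 7.65
tool_pos: [0.6155, 0.1951, 0.0149]
ee_rot: [[0.001, -0.175, 0.985], [0.0, 0.985, 0.175], [-1.0, 0.0, 0.001]]
wrist_force: [0.0, 1.0, 0.2]
finger_gap: 0.0299
```

Emit:
drive_tool:
  rows: "-2 0 0 0 0.38;-5 0 0 0 0.38;-10 0 0 0 0.4;-25 0 0 0 0.4;-30 0 0 0 0.6;-30 0 0 0 0.7;-30 0 0 0 0.7"

```text
t: 8.23
tool_pos: [0.6149, 0.195, 0.1488]
ee_rot: [[0.001, -0.175, 0.985], [0.0, 0.985, 0.175], [-1.0, 0.0, 0.001]]
wrist_force: [-0.1, 0.5, -0.6]
finger_gap: 0.0598
```

```bash
python3 look.py w_blue5
```

```text
(no output)
```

View pics/w_blue5.png

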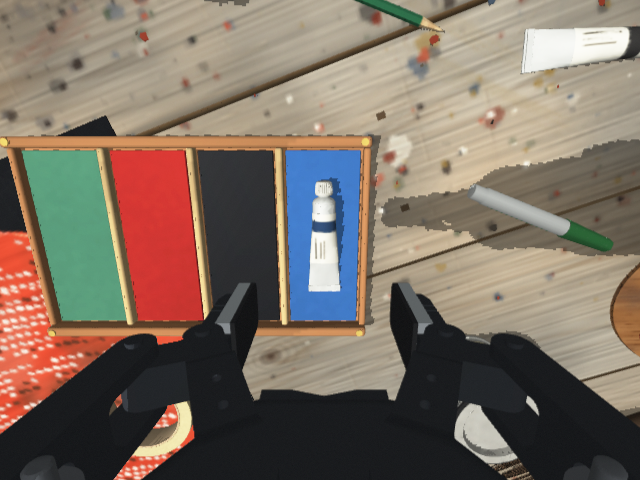

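The blue tube lies centred and lengthwise in the blue bay at about (324,238). The marker shows its white end at (475,190) and its green cap end at (612,246).

```bash
python3 meas.py w_blue5 611 247 475 190 0.008 0; python3 meas.py w_blue5 323 180 325 291 0.0175 0|head -1
```

```text
mid [577.6795 381.1202] len 136.07032442516973 axis 78.40211731035228
  s -60 t mid/width 0.41895356403113465 8.009248911636734
  s -45 t mid/width 0.5313085964947096 8.253185029334167
  s -30 t mid/width 0.8051249253452075 8.186547434869194
  s -15 t mid/width 0.9540373427561054 8.212738731742128
  s 0 t mid/width 1.197178967866744 8.045134451614079
  s 15 t mid/width 1.325168253521024 7.884980247613421
grip [577.6795 381.1202] tool y,z shift mm [189.7353  -7.1582] turn rad -1.1921652407941976 z now 155.38669740376906
mid [625.2438 196.1314] len 97.7449245433091 axis -168.8541613353117
```

Emit:
drive_tool:
  rows: "0 31.5 -1.2 0 0.6;0 31.5 -1.2 0 0.6;0 31.5 -1.2 0 0.6;0 31.5 -1.2 0 0.6;0 31.5 -1.2 0 0.6;0 31.5 -1.2 0 0.6;0 0 0 -0.12 0.6;0 0 0 -0.12 0.6"

```text
t: 8.95
tool_pos: [0.574, 0.382, 0.147]
ee_rot: [[0.001, -0.411, 0.911], [0.001, 0.911, 0.411], [-1.0, 0.0, 0.001]]
wrist_force: [-0.6, -1.0, 0.7]
finger_gap: 0.0508
```

Emit:
drive_tool:
  rows: "12 0 0 -0.12 0.6;12 0 0 -0.12 0.6;12 0 0 -0.12 0.6;12 0 0 -0.12 0.6;12 0 0 -0.12 0.6;12 0 0 -0.12 0.6;0 0 0 -0.12 0.6;0 0 0 -0.11 0.6"

```text
t: 9.62
tool_pos: [0.5744, 0.3796, 0.0742]
ee_rot: [[-0.001, -0.98, 0.197], [-0.0, 0.197, 0.98], [-1.0, 0.001, -0.001]]
wrist_force: [-0.1, 0.3, -0.7]
finger_gap: 0.0513
```

```bash
python3 look.py w_m1; python3 -c "
from h import *
o=manip.get_obs();print(np.array(o['tool_pos']),o['qpos'])"
```

```text
[0.5748 0.3797 0.0747] [ 27.3773  40.664    6.5795  55.9129   0.0004 -51.6616]
```

View pics/w_m1.png

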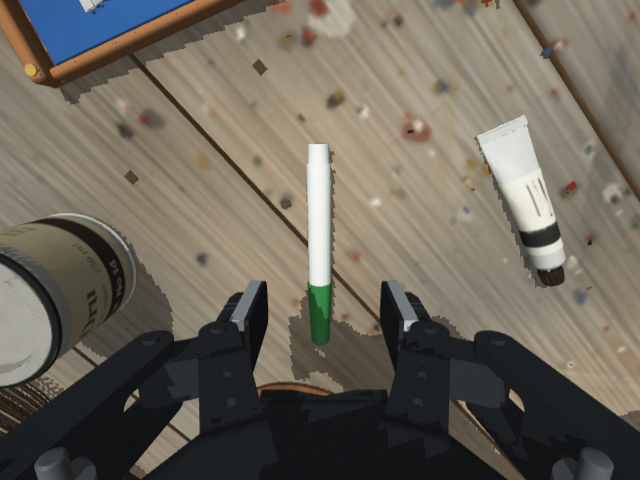

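The marker (319,144)–(320,345) lies along the fingers. The black-band tube is at right, (502,128)–(552,283), and the paint can at left is well clear.

```bash
python3 meas.py w_m1 320 345 318 144 0.008 0; python3 meas.py w_m1 552 284 502 126 0.010 12; python3 -c "
from h import *
print(ray(cam('top'),[[190,183],[190,205]],0.0))"
```

```text
mid [578.2347 379.0594] len 137.62111035111485 axis 78.9928511022153
  s -60 t mid/width -0.5256237902112963 12.964258505220643
  s -45 t mid/width -0.6529760297212844 13.164541888649659
  s -30 t mid/width -0.5071912920894153 12.806255909128078
  s -15 t mid/width -0.5859622564580881 12.896709763946289
  s 0 t mid/width -0.4889763259454949 12.637095674133802
  s 15 t mid/width -0.5557416307669736 12.707859949478582
grip [578.2347 379.0594] tool y,z shift mm [-3.5177 -0.0214] turn rad 0.0008043419967830364 z now 74.71447039518448
mid [443.7938 376.5313] len 110.96869336316581 axis 104.18979439882337
  s -60 t mid/width -0.09037135081323577 24.606982234234437
  s -45 t mid/width -0.045158489269120014 24.99312243587108
  s -30 t mid/width 0.9015919069581521 23.603453420148128
  s -15 t mid/width 2.1515123244462626 21.671904033590963
  s 0 t mid/width 3.3992815109689047 19.57165130268645
  s 15 t mid/width 4.6006201850243205 17.660550664315867
  s 30 t mid/width 4.97160256192677 15.33184513524734
grip [440.8522 388.1652] tool y,z shift mm [133.0899 -17.2039] turn rad -0.4389652799673412 z now 74.71447039518448
[[0.7504 0.3754 0.    ]
 [0.6976 0.3726 0.    ]]
```

Emit:
drive_tool:
  rows: "0 -3.5 0 0 0.5;30 0 0 0 0.5;25 0 0 0 0.5;10 0 0 0 0.4;3.5 0 0 0 0.2;0 0 0 0 0;0 0 0 0 0;0 0 0 0 0"

```text
t: 10.33
tool_pos: [0.5793, 0.3796, 0.0075]
ee_rot: [[0.002, -0.979, 0.204], [0.001, 0.204, 0.979], [-1.0, -0.002, 0.002]]
wrist_force: [0.4, 0.3, 0.9]
finger_gap: 0.0139
```

Emit:
drive_tool:
  rows: "0 0 0 0 0;0 0 0 0 0;-5 0 0 0 0;-15 0 0 0 0;-25 0 0 0 0;-25 0 0 0 0;0 0 0 0.12 0;0 0 0 0.12 0"

```text
t: 11.0
tool_pos: [0.5797, 0.3798, 0.0787]
ee_rot: [[0.004, -0.901, 0.435], [0.002, 0.435, 0.901], [-1.0, -0.003, 0.003]]
wrist_force: [0.1, -0.6, -0.2]
finger_gap: 0.014
```

```bash
python3 look.py w_m2
```

```text
(no output)
```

View pics/w_m2.png

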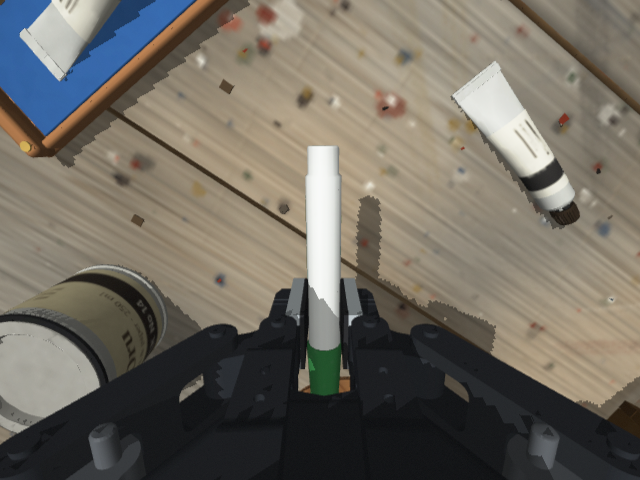

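Marker held. Next, translate to the green bay centre and then turn +0.944 rad.

Emit:
drive_tool:
  rows: "0 -21 -26.7 0 0;0 -21 -26.7 0 0;0 -21 -26.7 0 0;0 -21 -26.7 0 0;0 -21 -26.7 0 0;0 -21 -26.7 0 0;0 -21 -26.7 0 0;0 -21 -26.7 0 0"

```text
t: 11.72
tool_pos: [0.6382, 0.1123, 0.0762]
ee_rot: [[0.0, -0.904, 0.427], [0.0, 0.427, 0.904], [-1.0, -0.0, 0.0]]
wrist_force: [0.3, 0.9, 0.1]
finger_gap: 0.0139
```

Emit:
drive_tool:
  rows: "0 -21 -26.7 0 0;0 -21 -26.7 0 0;0 -21 -26.7 0 0;0 -21 -26.7 0 0;0 0 0 0.118 0;0 0 0 0.118 0;0 0 0 0.118 0;0 0 0 0.118 0"

```text
t: 12.38
tool_pos: [0.6678, -0.019, 0.076]
ee_rot: [[-0.0, -0.606, 0.796], [0.0, 0.796, 0.606], [-1.0, 0.0, -0.0]]
wrist_force: [-0.5, 0.6, -0.5]
finger_gap: 0.0136
```

Emit:
drive_tool:
  rows: "0 0 0 0.118 0;0 0 0 0.118 0;0 0 0 0.118 0;0 0 0 0.118 0;0 0 0 0 0"

```text
t: 12.8
tool_pos: [0.6678, -0.0186, 0.076]
ee_rot: [[-0.0, -0.178, 0.984], [0.0, 0.984, 0.178], [-1.0, 0.0, -0.0]]
wrist_force: [-0.8, -0.0, -0.1]
finger_gap: 0.0138
```

```bash
python3 look.py w_m3
```

```text
(no output)
```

View pics/w_m3.png

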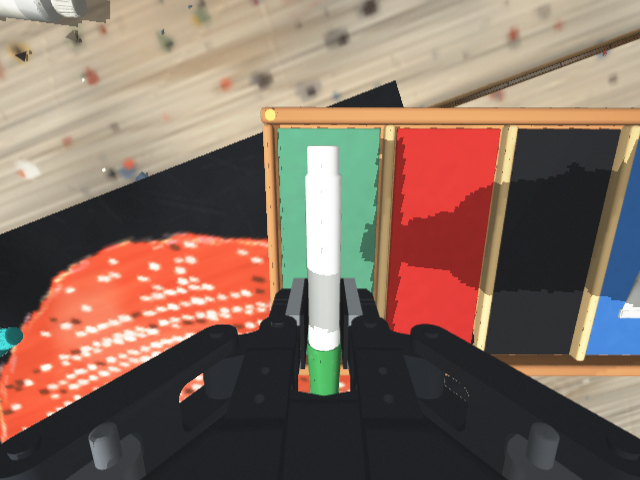

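Run:
```python
from h import *
d=np.load("pics/w_m3.npz"); c=cam("wrist",dict(ee_rot=d["R"],tool_pos=d["p"]))
print("marker tip at z .079",ray(c,[[323,147]],d["p"][2]+.003)*1000,"rim inner",ray(c,[[330,127]],.018)*1000, "floor", ray(c,[[330,128]],.008)*1000)
```

```text
marker tip at z .079 [[602.8045 -31.6934  78.977 ]] rim inner [[592.168  -29.6968  18.    ]] floor [[592.2955 -29.4875   8.    ]]
```

Emit:
drive_tool:
  rows: "20 1 2 0 0;22 0 0 0 0;12 0 0 0 0;6 0 0 0 0;0 0 0 0 0;0 0 0 0 0.2;0 0 0 0 0.3;0 0 0 0 0.3"

```text
t: 13.52
tool_pos: [0.6706, -0.0174, 0.017]
ee_rot: [[0.002, -0.182, 0.983], [-0.0, 0.983, 0.182], [-1.0, -0.001, 0.002]]
wrist_force: [-0.5, -0.1, 0.2]
finger_gap: 0.0258
```

Emit:
drive_tool:
  rows: "-2 0 0 0 0.32;-5 0 0 0 0.32;-10 0 0 0 0.4;-25 0 0 0 0.5;-30 0 0 0 0.6;-30 0 0 0 0.7;-20 0 0 0 0.7;0 0 0 0 0.7"

```text
t: 14.18
tool_pos: [0.6727, -0.0176, 0.1443]
ee_rot: [[0.009, -0.181, 0.983], [-0.001, 0.983, 0.181], [-1.0, -0.003, 0.008]]
wrist_force: [0.0, 0.3, 1.0]
finger_gap: 0.0599
```

```bash
python3 look.py w_m4
```

```text
(no output)
```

View pics/w_m4.png

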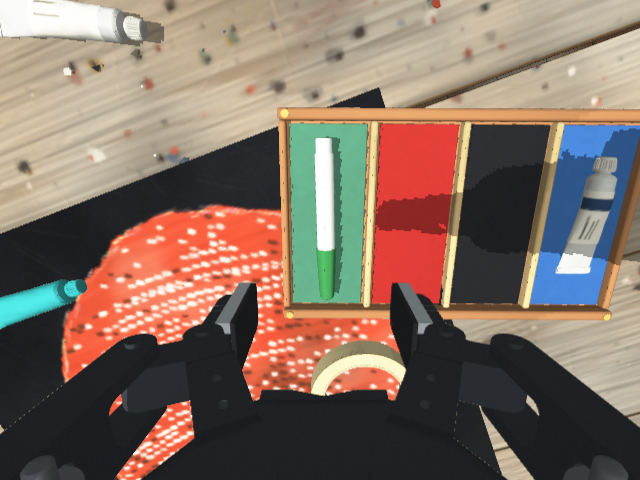

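The marker lies in the green bay at (325,218). Next is the red tube.

Emit:
drive_tool:
  rows: "0 15.4 -29.7 0 0.7;0 15.4 -29.7 0 0.7;0 15.4 -29.7 0 0.7;0 15.4 -29.7 0 0.7;0 15.4 -29.7 0 0.7;0 15.4 -29.7 0 0.7;0 15.4 -29.7 0 0.7;0 0 0 -0.12 0.7"

```text
t: 14.9
tool_pos: [0.4382, 0.0527, 0.1367]
ee_rot: [[-0.007, -0.297, 0.955], [0.001, 0.955, 0.297], [-1.0, 0.003, -0.007]]
wrist_force: [0.9, -0.0, -0.5]
finger_gap: 0.0599
```

Emit:
drive_tool:
  rows: "0 0 0 -0.12 0.7;0 0 0 -0.12 0.7;0 0 0 -0.12 0.7;0 0 0 -0.12 0.7;0 0 0 -0.12 0.7;0 0 0 -0.12 0.7;0 0 0 -0.12 0.7;0 0 0 -0.12 0.7"

```text
t: 15.57
tool_pos: [0.4451, 0.0511, 0.1375]
ee_rot: [[-0.001, -0.955, 0.298], [0.0, 0.298, 0.955], [-1.0, 0.001, -0.0]]
wrist_force: [0.5, 0.1, -0.4]
finger_gap: 0.0596
```

Emit:
drive_tool:
  rows: "0 0 0 -0.12 0.7;0 0 0 -0.07 0.7;0 0 0 0 0.7"

```text
t: 15.82
tool_pos: [0.4452, 0.0511, 0.1375]
ee_rot: [[-0.001, -0.993, 0.115], [0.0, 0.115, 0.993], [-1.0, 0.001, -0.0]]
wrist_force: [-0.6, -0.0, 0.4]
finger_gap: 0.0596
```

```bash
python3 look.py w_r1
```

```text
(no output)
```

View pics/w_r1.png

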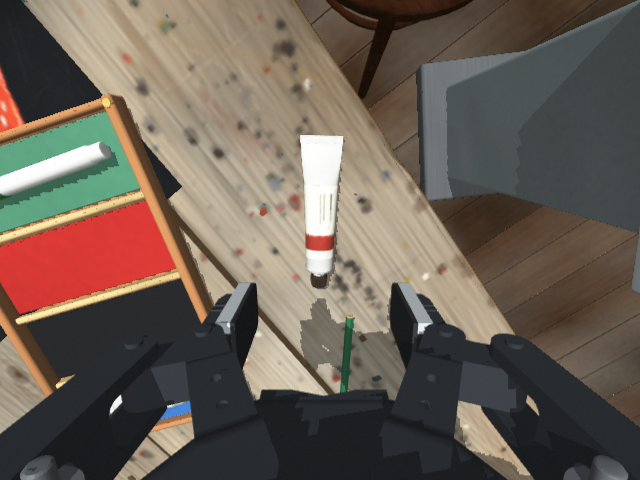

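The wrist view shows the red-banded tube, cap tip at (319,288) and tail at (322,136). The pencil's near end at (350,318) is clear of the finger line.

```bash
python3 meas.py w_r1 319 288 322 136 0.0115 12; python3 -c "
from h import *
d=np.load('pics/w_r1.npz'); c=cam('wrist',dict(ee_rot=d['R'],tool_pos=d['p']));print(ray(c,[[350,318]],.0035))"
```

```text
mid [447.301   39.9278] len 126.45128513278759 axis 82.16959575790874
  s -60 t mid/width -0.5139403225233007 31.073963359485084
  s -45 t mid/width -0.7094075173307038 28.99590434280206
  s -30 t mid/width -0.7566946789794885 25.58438788794068
  s -15 t mid/width -0.9666048815828816 24.985608140137014
  s 0 t mid/width -3.3420507218577966 27.960732382907086
  s 15 t mid/width 0.07579053894720897 35.02623212394181
  s 30 t mid/width -2.8711910689583005 24.813945247110723
  s 45 t mid/width -1.13507250701198 35.92837097322855
grip [448.9359  51.816 ] tool y,z shift mm [-3.5359  1.1074] turn rad 0.016673929012767392 z now 137.56692194745688
[[0.4317 0.1392 0.0035]]
```

Length 126 mm against 125 given, and it agrees with the top view. I'll descend 132 mm and grip.

Emit:
drive_tool:
  rows: "0 -3.5 1 0.017 0.7;34 0 0 0 0.65;34 0 0 0 0.6;34 0 0 0 0.6;20 0 0 0 0.55;10 0 0 0 0.4;0 0 0 0 0.2;0 0 0 0 0"

```text
t: 16.53
tool_pos: [0.4491, 0.0517, 0.0055]
ee_rot: [[-0.001, -0.991, 0.137], [0.0, 0.137, 0.991], [-1.0, 0.001, -0.0]]
wrist_force: [1.2, 0.4, -0.4]
finger_gap: 0.0248
```

Emit:
drive_tool:
  rows: "0 0 0 0 0;0 0 0 0 0;0 0 0 0 0;-5 0 0 0 0;-15 0 0 0 0;-25 0 0 0 0;-25 0 0 0 0;0 0 0 0 0"

```text
t: 17.2
tool_pos: [0.4522, 0.0516, 0.0802]
ee_rot: [[0.007, -0.991, 0.135], [-0.0, 0.135, 0.991], [-1.0, -0.007, 0.001]]
wrist_force: [2.2, -0.6, -0.9]
finger_gap: 0.0246
```

```bash
python3 look.py w_r2
```

```text
(no output)
```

View pics/w_r2.png

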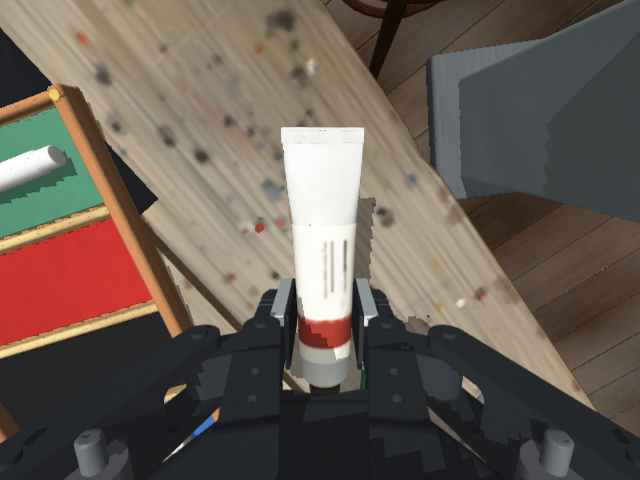

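Held, gap 24.6 mm. Moving it to the red bay.

Emit:
drive_tool:
  rows: "0 -31 4.9 0 0;0 -31 4.9 0 0;0 -31 4.9 0 0;0 -31 4.9 0 0;0 -31 4.9 0 0;0 -31 4.9 0 0;0 -31 4.9 0 0;0 0 0 0.12 0"

```text
t: 17.92
tool_pos: [0.674, 0.0561, 0.0748]
ee_rot: [[0.004, -0.968, 0.252], [-0.0, 0.252, 0.968], [-1.0, -0.003, 0.001]]
wrist_force: [-1.3, 0.3, -0.4]
finger_gap: 0.0247
```

Emit:
drive_tool:
  rows: "0 0 0 0.12 0;0 0 0 0.12 0;0 0 0 0.12 0;0 0 0 0.12 0;0 0 0 0.12 0;0 0 0 0.12 0;0 0 0 0.12 0;0 0 0 0.12 0"

```text
t: 18.58
tool_pos: [0.6684, 0.0564, 0.0749]
ee_rot: [[-0.001, -0.342, 0.94], [0.0, 0.94, 0.342], [-1.0, 0.0, -0.001]]
wrist_force: [0.3, 0.3, -1.0]
finger_gap: 0.025
```

Emit:
drive_tool:
  rows: "0 0 0 0.12 0;0 0 0 0.055 0;0 0 0 0 0;0 0 0 0 0"

```text
t: 18.92
tool_pos: [0.6686, 0.0563, 0.0752]
ee_rot: [[-0.001, -0.181, 0.983], [0.0, 0.983, 0.181], [-1.0, 0.0, -0.001]]
wrist_force: [0.1, -0.2, -0.6]
finger_gap: 0.0247
```

```bash
python3 look.py w_r3
```

```text
(no output)
```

View pics/w_r3.png

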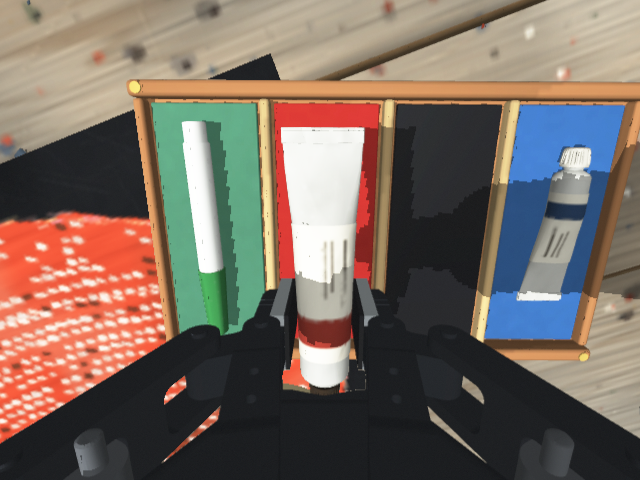

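Run:
```python
from h import *
d=np.load("pics/w_r3.npz"); c=cam("wrist",dict(ee_rot=d["R"],tool_pos=d["p"]));R=d["R"]
f=lambda uv,z:(R.T@(ray(c,[uv],z)[0]-d["p"])*1000)[1:]
print("tail tip, tool y,z",f((322,130),d["p"][2]+.005),"rim",f((328,102),.018),"floor corners near",f((274,105),.008),f((383,105),.008))
```

```text
tail tip, tool y,z [ -1.7112 -72.777 ] rim [  1.3343 -89.6082] floor corners near [-30.0901 -89.015 ] [ 33.5962 -89.0577]
```

Across, the tube is within 2–3 mm of the bay middle; lengthwise the margins are about 17 and 18 mm. Lowering it now.

Emit:
drive_tool:
  rows: "20 1.5 0 0 0;22 0 0 0 0;12 0 0 0 0;7 0 0 0 0;0 0 0 0 0;0 0 0 0 0.3;0 0 0 0 0.4;0 0 0 0 0.4"

```text
t: 19.63
tool_pos: [0.6697, 0.0578, 0.0161]
ee_rot: [[0.002, -0.179, 0.984], [-0.0, 0.984, 0.179], [-1.0, -0.0, 0.002]]
wrist_force: [0.1, -0.4, -0.1]
finger_gap: 0.034
```

Emit:
drive_tool:
  rows: "-2 0 0 0 0.4;-5 0 0 0 0.42;-10 0 0 0 0.45;-25 0 0 0 0.5;-30 0 0 0 0.6;-30 0 0 0 0.7;-20 0 0 0 0.7;0 0 0 0 0.7"

```text
t: 20.3
tool_pos: [0.6717, 0.0578, 0.1434]
ee_rot: [[0.009, -0.179, 0.984], [-0.0, 0.984, 0.179], [-1.0, -0.002, 0.009]]
wrist_force: [0.6, -0.6, 0.1]
finger_gap: 0.0596
```

```bash
python3 look.py w_r4; python3 -c "
from h import *
o=manip.get_obs(); print(np.array(o['tool_pos']))"
```

```text
[0.6707 0.0578 0.1408]
```

View pics/w_r4.png

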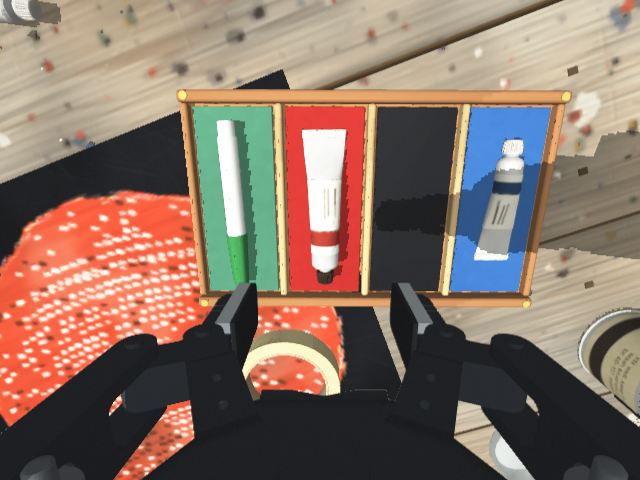

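Red tube in place. Last is the black-banded tube, near (442,376).

Emit:
drive_tool:
  rows: "0 30.5 -13.8 0 0.7;0 30.5 -13.8 0 0.7;0 30.5 -13.8 0 0.7;0 30.5 -13.8 0 0.7;0 30.5 -13.8 0 0.7;0 30.5 -13.8 0 0.7;0 30.5 -13.8 0 0.7;0 30.5 -13.8 0 0.7"

```text
t: 21.02
tool_pos: [0.5148, 0.279, 0.1365]
ee_rot: [[-0.001, -0.179, 0.984], [-0.0, 0.984, 0.179], [-1.0, -0.0, -0.001]]
wrist_force: [0.5, 0.4, 0.6]
finger_gap: 0.0597
```

Emit:
drive_tool:
  rows: "0 30.5 -13.8 0 0.7;0 30.5 -13.8 0 0.7;0 30.5 -13.8 0 0.7;0 30.5 -13.8 0 0.7;0 0 0 0.12 0.7;0 0 0 0.12 0.7;0 0 0 0.12 0.7;0 0 0 0.12 0.7"

```text
t: 21.68
tool_pos: [0.4394, 0.3882, 0.1364]
ee_rot: [[-0.001, 0.3, 0.954], [-0.001, 0.954, -0.3], [-1.0, -0.001, -0.001]]
wrist_force: [0.3, -1.0, 0.6]
finger_gap: 0.0597
```

Emit:
drive_tool:
  rows: "0 0 0 0.12 0.7;0 0 0 0.12 0.7;0 0 0 0.12 0.7;0 0 0 0.12 0.7;0 0 0 0.12 0.7;0 0 0 0.12 0.7;0 0 0 0.12 0.7;0 0 0 0.12 0.7"

```text
t: 22.35
tool_pos: [0.4397, 0.3879, 0.1363]
ee_rot: [[-0.001, 0.954, 0.3], [-0.001, 0.3, -0.954], [-1.0, -0.001, 0.0]]
wrist_force: [-0.3, 0.2, -0.0]
finger_gap: 0.0598
```

Emit:
drive_tool:
  rows: "0 0 0 0.07 0.7;0 0 0 0 0.7"

```text
t: 22.52
tool_pos: [0.4397, 0.3879, 0.1364]
ee_rot: [[-0.001, 0.972, 0.236], [-0.001, 0.236, -0.972], [-1.0, -0.001, 0.0]]
wrist_force: [-0.2, -0.0, -0.3]
finger_gap: 0.0598
```

```bash
python3 look.py w_b1
```

```text
(no output)
```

View pics/w_b1.png

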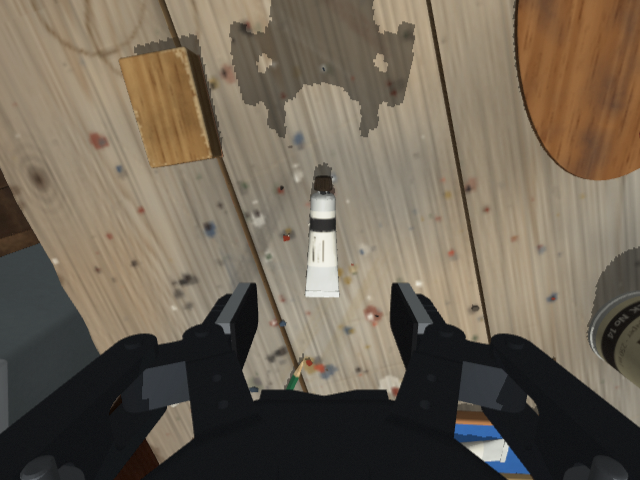

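The black-band tube shows its cap tip at (323,177) and tail at (322,297). The wooden block (170,105) and the pencil tip (303,356) are clear.

```bash
python3 meas.py w_b1 323 177 322 297 0.010 12; python3 -c "
from h import *
d=np.load('pics/w_b1.npz'); c=cam('wrist',dict(ee_rot=d['R'],tool_pos=d['p']));print(ray(c,[[218,157],[303,356]],.0))"
```

```text
mid [441.9029 376.9876] len 104.11474331851208 axis 103.15731413612555
  s -60 t mid/width -2.1611480373084238 34.08129282130257
  s -45 t mid/width -1.2237195597522634 30.36870582817656
  s -30 t mid/width 0.1935841361780065 23.980281411311015
  s -15 t mid/width 0.2956780509112064 21.956206027722338
  s 0 t mid/width 0.7660503262661954 20.698696238960256
  s 15 t mid/width 0.14657680229583114 17.344780958977307
  s 30 t mid/width -0.17217007128185902 14.56078649410407
grip [439.1714 388.6726] tool y,z shift mm [-0.4725 -0.8309] turn rad 0.012841085470291187 z now 136.45698829530966
[[0.3439 0.4222 0.    ]
 [0.4517 0.2569 0.    ]]
```

Emit:
drive_tool:
  rows: "34 0 -1 0.013 0.65;34 0 0 0 0.6;34 0 0 0 0.6;19 0 0 0 0.55;10 0 0 0 0.4;0 0 0 0 0.2;0 0 0 0 0;0 0 0 0 0"

```text
t: 23.23
tool_pos: [0.4409, 0.3899, 0.0073]
ee_rot: [[0.002, 0.974, 0.227], [0.001, 0.227, -0.974], [-1.0, 0.002, -0.001]]
wrist_force: [-0.8, 0.3, -1.2]
finger_gap: 0.0214
```

Emit:
drive_tool:
  rows: "0 0 0 0 0;0 0 0 0 0;0 0 0 0 0;-5 0 0 0 0;-15 0 0 0 0;-25 0 0 0 0;-25 0 0 0 0;0 0 0 0 0"

```text
t: 23.9
tool_pos: [0.4424, 0.3909, 0.0809]
ee_rot: [[0.006, 0.974, 0.226], [0.004, 0.226, -0.974], [-1.0, 0.007, -0.003]]
wrist_force: [0.7, 0.9, 0.5]
finger_gap: 0.0218
```

```bash
python3 look.py w_b2
```

```text
(no output)
```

View pics/w_b2.png

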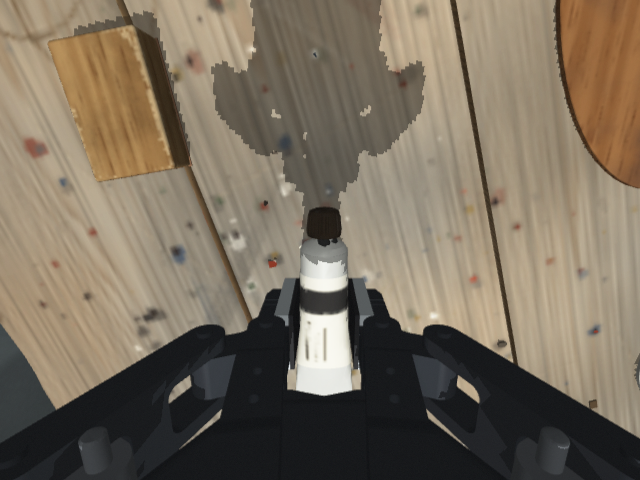

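Emit:
drive_tool:
  rows: "0 12.8 30.4 0 0;0 12.8 30.4 0 0;0 12.8 30.4 0 0;0 12.8 30.4 0 0;0 12.8 30.4 0 0;0 12.8 30.4 0 0;0 12.8 30.4 0 0;0 12.8 30.4 0 0"

```text
t: 24.62
tool_pos: [0.5949, 0.1738, 0.0751]
ee_rot: [[-0.001, 0.974, 0.226], [-0.0, 0.226, -0.974], [-1.0, -0.001, -0.0]]
wrist_force: [1.6, 1.5, -0.7]
finger_gap: 0.0219
```

Emit:
drive_tool:
  rows: "0 12.8 30.4 0 0;0 12.8 30.4 0 0;0 0 0 -0.12 0;0 0 0 -0.12 0;0 0 0 -0.12 0;0 0 0 -0.12 0;0 0 0 -0.12 0;0 0 0 -0.12 0"

```text
t: 25.28
tool_pos: [0.6327, 0.1219, 0.0749]
ee_rot: [[-0.001, 0.579, 0.816], [-0.0, 0.816, -0.579], [-1.0, -0.001, -0.001]]
wrist_force: [-0.1, 0.1, 0.4]
finger_gap: 0.0214
```

Emit:
drive_tool:
  rows: "0 0 0 -0.12 0;0 0 0 -0.12 0;0 0 0 -0.12 0;0 0 0 -0.12 0;0 0 0 -0.12 0;0 0 0 -0.12 0;0 0 0 -0.08 0;0 0 0 0 0"

```text
t: 25.95
tool_pos: [0.6327, 0.1219, 0.075]
ee_rot: [[-0.001, -0.18, 0.984], [-0.0, 0.984, 0.18], [-1.0, 0.0, -0.001]]
wrist_force: [0.7, 0.5, -1.0]
finger_gap: 0.0218
```

```bash
python3 look.py w_b3;python3 - <<'E'
from h import *
o=manip.get_obs(); print(np.array(o['tool_pos']),np.array(o['ee_rot'])[:,1])
E
```

```text
[0.6328 0.1219 0.0751] [-0.1748  0.9846  0.0001]
```

View pics/w_b3.png

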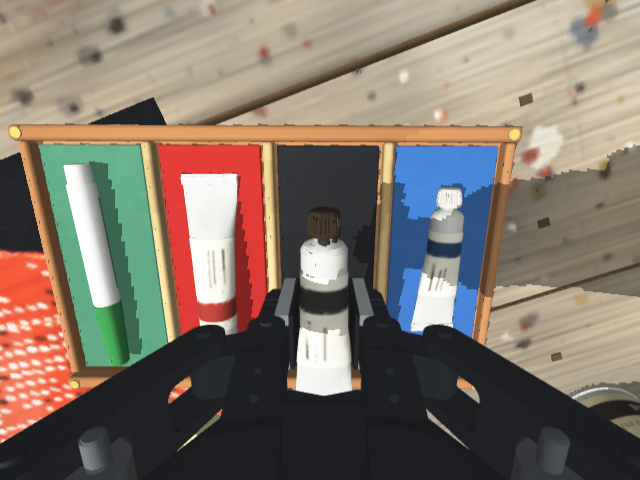

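Over the black bay (u 276–382), centred to within 2–3 mm. Lowering it now.

Emit:
drive_tool:
  rows: "20 1.5 0 0 0;22 0 0 0 0;12 0 0 0 0;7 0 0 0 0;0 0 0 0 0;0 0 0 0 0.3;0 0 0 0 0.38;0 0 0 0 0.38"

```text
t: 26.67
tool_pos: [0.634, 0.1235, 0.016]
ee_rot: [[0.002, -0.176, 0.984], [0.0, 0.984, 0.176], [-1.0, -0.0, 0.002]]
wrist_force: [-0.2, -0.2, 0.4]
finger_gap: 0.0322
```

Emit:
drive_tool:
  rows: "-2 0 0 0 0.38;-5 0 0 0 0.4;-10 0 0 0 0.42;-25 0 0 0 0.5;-30 0 0 0 0.6;-30 0 0 0 0.7;-20 0 0 0 0.7;0 0 0 0 0.7"

```text
t: 27.33
tool_pos: [0.6361, 0.1237, 0.1432]
ee_rot: [[0.009, -0.176, 0.984], [0.001, 0.984, 0.176], [-1.0, -0.001, 0.009]]
wrist_force: [-0.1, 0.4, 0.4]
finger_gap: 0.0599
```

Emit:
drive_tool:
  rows: "0 0 -30 0 0.7;0 0 -30 0 0.7;0 0 -30 0 0.7;0 0 -30 0 0.7;0 0 0 0 0.7;0 0 0 0 0.7"

```text
t: 27.83
tool_pos: [0.5138, 0.1022, 0.1375]
ee_rot: [[0.0, -0.176, 0.984], [0.0, 0.984, 0.176], [-1.0, 0.0, 0.0]]
wrist_force: [0.9, 0.6, 0.3]
finger_gap: 0.0596
```

```bash
python3 look.py w_b4
python3 - <<'E'
from h import *
for n in("top","scene"): cv2.imwrite(f"pics/{n}9.png",grab_frame(n)[:,:,::-1])
im=cv2.imread("pics/top9.png"); cv2.imwrite("pics/crop9.png",cv2.resize(im[170:340,140:400],None,fx=3,fy=3,interpolation=cv2.INTER_CUBIC))
E
```

```text
(no output)
```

View pics/w_b4.png

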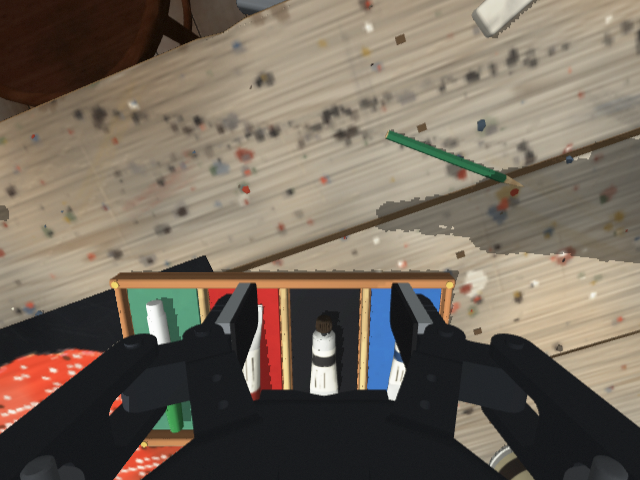

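View pics/scene9.png

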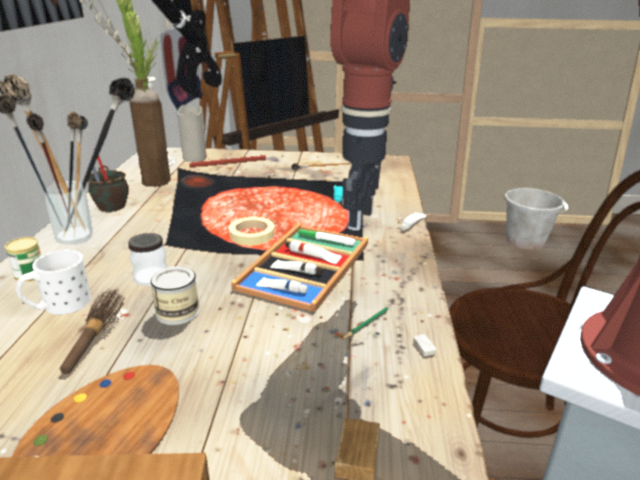

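View pics/top9.png

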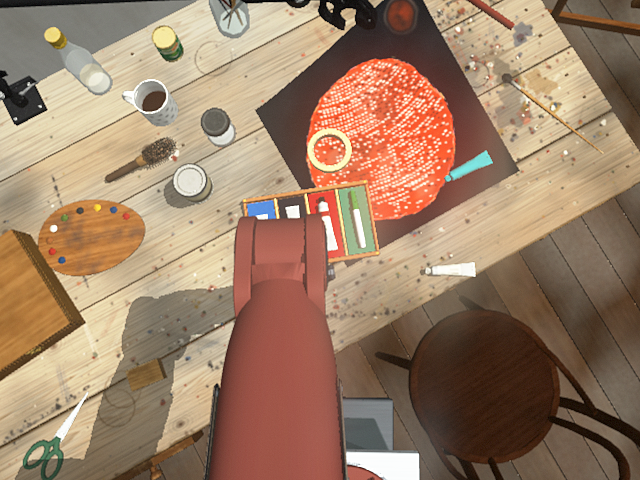

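All four are in their bays, and the plain tube is unmoved at (450,270). I'll take a clear wrist view to measure the placements.

Emit:
drive_tool:
  rows: "-30 0 30 0 0.7;-30 0 30 0 0.7;-20 0 30 0 0.7;0 0 20 0 0.7;0 0 0 0 0.7;0 0 0 0 0.7"

```text
t: 28.48
tool_pos: [0.6234, 0.1217, 0.215]
ee_rot: [[-0.0, -0.176, 0.984], [-0.0, 0.984, 0.176], [-1.0, 0.0, -0.0]]
wrist_force: [-0.4, -0.3, -0.8]
finger_gap: 0.0596
```

```bash
python3 look.py w_f
```

```text
(no output)
```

View pics/w_f.png

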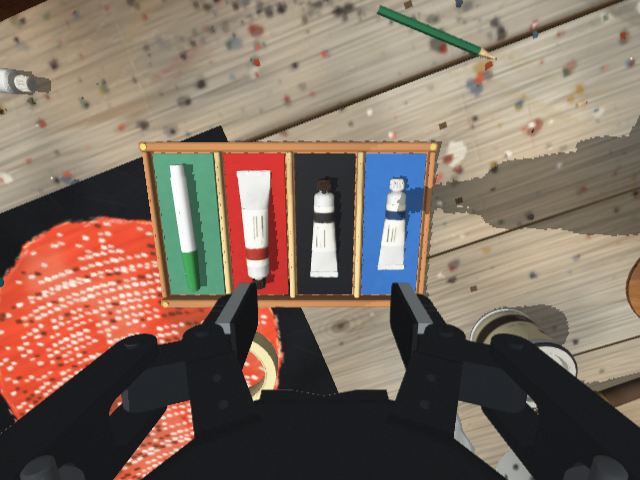

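Run:
```python
from h import *
d=np.load("pics/w_f.npz"); c=cam("wrist",dict(ee_rot=d["R"],tool_pos=d["p"]))
D=dict(green=((153,154),(214,153),(227,296),(167,297),(178,165),(194,291),.016),
red=((223,153),(284,153),(290,295),(232,296),(254,171),(258,288),.0195),
black=((295,153),(356,153),(355,295),(297,295),(324,178),(324,276),.018),
blue=((365,153),(427,153),(416,295),(362,295),(397,178),(391,269),.0175))
e=np.array([np.cos(np.radians(10.1)),np.sin(np.radians(10.1))]);f=np.array([-e[1],e[0]])
for n,v in D.items():
    B=ray(c,v[:4],.008)[:,:2].mean(0); A,T=ray(c,v[4:6],v[6])[:,:2]; m=(A+T)/2-B; u=T-A
    print(n,"bay",B*1000,"obj along/across",m@e*1000,m@f*1000,"len",np.linalg.norm(u)*1000,"ang",np.degrees(np.arctan2(u@f,u@e)))
P=ray(c,[(380,10),(494,57)],.0035); print("pencil mid",P.mean(0)*1000)
```

```text
green bay [670.5779 -16.0595] obj along/across 0.16883878951060433 -1.4060708551453194 len 136.66749507760235 ang 0.7752899766582771
red bay [657.0028  54.4889] obj along/across 1.2339989412555132 0.691477225334471 len 125.88910990314372 ang -1.1379108551015014
black bay [643.7131 126.5945] obj along/across -1.6743874099010434 -1.906634218287108 len 105.36790525200172 ang 0.11618571112174417
blue bay [631.0696 196.8634] obj along/across -5.612800236680689 -0.5285678651671479 len 97.3921381658254 ang -0.3163911478428201
pencil mid [441.7871 196.5935   3.5   ]
```

Everything is well within tolerance, and the pencil is within 2 mm of where I first measured it. The arm is clear, so I'm handing in.

```bash
python3 -c "
from station import manip
print(manip.finish_job())"
```

```text
the job is handed in; nothing more can be done
None
```

I put the blue-band tube, the green marker, the red-band tube and the blue-black-band tube lengthwise in the bays of their colours, then handed the job in at about 28.5 s. The system gave no verdict.

- **Placement:** the last wrist view put every centre within 6 mm of its bay's middle lengthwise and 2 mm across. All were within about 1.2° of the bay's length. In the pictures they look flat on the floors; I did not measure their heights separately.
- **Left in place:** the pencil measured within 2 mm of its first measured spot. The plain tube looked unmoved in the top view, at about pixel (450,270) as at the start; I did not re-measure it.
- **Measurements that differed:** the first hand-read lengths from the top view were up to 8 mm too long for the red and black tubes. In the wrist views the red tube came within 1.5 mm, while the blue and black tubes read up to about 5 mm short. At the first grip the fingertips touched the table lightly (about 7 N), so I gripped the others a few millimetres higher.

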